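# Lock the rocking mixer for transport with its pin and spring clip

### The job

Lock the rocking mixer: push its lock pin fully home by the head, then take the spring clip out of its parking block and press its straight leg down through the cross hole near the pin's free end until the bow snaps over the pin, and let go. Feel for the hole and press gently, so that neither the clip nor the lock is forced, and leave the dish on the platform and the other things around where they stand.

Things in the scene. Friction and masses are not known exactly. Their poses are not given: they have to be found in the camera images.
- rocker: Rocking mixer, fixed: white base 150 x 190 mm, platform 165 x 205 mm, its top 90 mm high, a dish on it. Origin on the worktop under the base's centre, x to the back, y to its left, z up. At its front two dark upright lugs (26 mm wide, tops 92 mm high, outer faces at y = +22 and -22 mm) carry the lock pin (20 mm thick), axis along y at x = -115, z = 80 mm. Robot on mixer: under 40 N.
- bore_end (a point): On the lock pin's axis at the outer face of the -y lug, where its free end comes out; axes as the mixer's. The pin's vertical cross hole (7 mm, straight, mouths widened by 0.8 mm) lies 15.5 mm from its free end. With the pin home the hole's centre is 16 to 42 mm from this point towards -y, differing each time: find it by touch or sight.
- head_end (a point): On the lock pin's axis at the outer face of the +y lug, on the head's side; axes as the mixer's. A brass stop sleeve stands out of this lug by 2 to 28 mm, differing each time and not measured. The pin's head (disc 28 mm across, 6 mm thick) stops on it, so at home its outer face is 8 to 34 mm from this point towards +y. Cross hole's centre to head's outer face: always 94 mm.
- lock_pin (a joint): How far the lock pin is drawn out towards the mixer's +y (m): 0 = home, head on the sleeve; it starts 0.022 to 0.034 out and is pushed home towards -y. It slides with about 3 N of friction and stays where it is left. It does not turn.
- holder: Parking block of grey plastic, fixed: foot 84 x 60 x 6 mm, block 46 x 31 mm and 62 mm high, with a slot 7 mm wide and 22 mm long along its x in which the clip's legs hang. Origin on the worktop below the clip's straight leg; the block's centre is 7.5 mm from it along its x.
- clip: Steel spring clip (hair pin), loose, about 50 g, wire 5 mm thick, hanging upright in the block. Origin on the straight leg's line at the middle of the bow, where the pin's axis comes to lie; z up along the leg, x from leg to bow leg, y square to its flat. The leg's round tip is 38 mm below the origin. The bow may point to either side of the pin. Clip on mixer: under 15 N.
- clip_coil (a point): Centre of the clip's coil, the place to grip: a flat coil 26 mm across, 12 mm thick (along the clip's y), 28 mm above the clip's origin. In the block it rests on the block's top. When the clip is on, there are 5 mm between the coil and the pin's top.
- clip_bow_tip (a point): End of the clip's bow leg, 20 mm below the clip's origin, 15 mm out from the straight leg. From the coil the bow leg runs 14 mm out beside the origin, comes in to 8.5 mm at 10 mm below it, and flares out to this end. Pressing it over the pin takes 4 to 10 N over the last 25 mm; then it snaps in, the force drops, and about 5 mm of play is left.
- clip_bow (a joint): How far the clip's bow leg is sprung outwards (rad): 0 = relaxed, about 0.08 while it rides over the pin; spring 1.6 Nm/rad.
- petri_0: petri dish, 87 mm across and 15 mm high, standing on the mixer's platform; origin under its centre
- beaker_dry_4: glass beaker, 53 mm across, 65 mm high, on the worktop; origin under its centre
- timer: flat bench timer, 52 x 68 x 16 mm, on the worktop; origin under its centre
- tweezers: steel tweezers lying on the worktop, 125 mm long; origin under the middle
- vial_red: small vial with a screw cap, 21 mm across, 54 mm high; origin under its centre
- bottle_d: plastic reagent bottle, 50 mm across, 90 mm high; origin under its centre
- stopper: rubber stopper, 29 mm across, 26 mm high; origin under its centre

How it is judged (in metres and radians):
On the way, in this order (a step that is already met when the one before it is completed fails the run):
1. The lock pin is pushed fully home while the clip is still in its block (value of joint lock_pin below 0.002 m and distance between clip and holder below 0.06 m), for 0.2 s.
2. The clip's leg is in the pin's cross hole with the bow sprung open over the pin (value of joint lock_pin below 0.003 m and horizontal distance between clip and bore_end below 0.05 m and value of joint clip_bow above 0.04 rad), for 0.02 s.
At the end, for the whole second after the job is handed in: The lock pin is home (within 3 mm), the clip's leg stands upright (within 0.2 rad) in the cross hole with its origin within 4 mm of the pin's axis sideways and from 3 mm above to 8 mm below it, the bow closed round the pin (under 0.05 rad), and the clip is at rest and released (value of joint lock_pin below 0.003 m and x of clip in the frame of bore_end between -0.004 and 0.004 m and y of clip in the frame of bore_end between -0.048 and -0.01 m and z of clip in the frame of bore_end between -0.008 and 0.003 m and angle between clip's own z axis and vertical below 0.2 rad and value of joint clip_bow below 0.05 rad and linear speed of clip below 0.02 m/s); the robot touches nothing.
It fails at once if The clip is pressed against the mixer with more than 15 N (contact force between clip and rocker above 15 N).
It fails at once if The robot pushes the mixer or its pin with more than 40 N (contact force between any of the fingers, the arm and rocker above 40 N).
It fails at once if A bystander is moved by more than 25 mm (distance of any of petri_0, beaker_dry_4, timer, tweezers, vial_red, bottle_d, stopper from where it was at the start of the episode above 0.025 m).
It also fails if it takes over 69 s, if anything falls off the work surface, if the arm or the gripper's body presses on something with over 40 N, if the wrist force passes 120 N, or if a joint passes its speed limit or range.

### The arm

A 7-joint arm with a two-finger parallel gripper is mounted at the origin on a cart in front of the work surface, level with it; the furniture and walls round the work are solid. World frame = base frame: x ahead of the robot, y to its left, z up, the work surface at z = 0. Lengths are in mm, angles in rad, forces in N, time in s.
With the tool pointing down it reaches from about 400 to 875 mm from the base axis. Payload 6.5 kg.
Tool frame: the origin (TCP) lies midway between the tips of the shut fingers; the grasp point (between the pads) lies 19 mm behind it; z points along the fingers, y is the line along which they close (so a half turn about z gives the same grasp; the last joint's range is limited). The gripper opens to 88 mm and grips with 3 to 60 N. Pads are 18 mm wide; open, the fingers measure 123 mm over their backs; the gripper's body (75 mm by 187 mm) begins 45 mm behind the grasp point.
Start: joints at [-1.28, 0.536, -0.004, 1.538, 0.003, 1.067, -0.071], TCP at [227.025, 609.056, 238.716] pointing down, gripper open.
Joint ranges: [-2.7, 2.7], [-0.37, 2.16], [-1.27, 1.26], [0.24, 2.4], [-1.31, 4.45], [0.19, 1.91], [-2.76, 2.76]. Speed limits (rad/s): [2.39, 2.39, 3.14, 3.14, 3.14, 3.14, 3.14].

### API

Orientations are given as a unit quaternion [x, y, z, w].
In Python, from station import * gives the robot as it stands. The module is installed in compiled form; this text tells all that it offers. Calls block until the motion is done:
- movep(position, orientation): joint-space move of the TCP to a pose.
- line_to(position, rotation=None, v=150, max_force=None): straight line of the TCP; rotation=None keeps the orientation; v is the mean speed in mm/s. With max_force (N) it stops when the force on the tool has changed by that much, and returns True; else False.
- move_j(angles): joint-space move.
- set_gripper(opening): opening from 0.0 (shut) to 1.0 (fully open); the grip force is fixed at half the most; returns when the fingers have stopped.
- pause(seconds).
- ik(position, orientation): joint angles nearest the present ones, or None.
- state(): the state.
- grab_frame(name): name is "scene" or "top" or "wrist"; returns a dict with "color" (384x512x3 uint8, red, green, blue), "z_map" (384x512 float32, mm along the optical axis (not along the pixel's ray), 0 where there is no reading), "fx", "fy", "cx", "cy" (pixels), "dist_coeffs" ([k1, k2, p1, p2, k3] as OpenCV has them; the pictures are not rectified), "rvec" (rotation vector, rad) and "tvec" (3), from world to camera coordinates, as OpenCV has them; the wrist camera has in their place "hand_eye" (4x4, takes a point from camera to tool coordinates, whose origin is the TCP and whose axes are the flange's). Camera axes: x right, y down, z forward; pixel columns grow to the right and rows downward; lengths in mm; the calibration is good to about 2 mm. A picture is of the moment at which its call begins: read the wrist's pose just before it.
A pose or a line that the arm cannot do raises PlanningError and nothing moves.
- job_done(): hands the job in; it is judged then, once.
The state is a dict: "time_s": time; "joints": joint angles; "qvel": joint speeds; "effort": joint torques, N m; "ee_pos": TCP position; "eef_rot": TCP orientation; "ft_force": force on the tool from outside, world axes, zero at the start; "torque": the same for the moment, N m; "grip_width": opening from 0.0 (shut) to 1.0 (fully open); "grip_force": force on a finger pad.
Only numpy, scipy, OpenCV 4.12 (cv2) and the standard library are available. Lean on these libraries where they do the work, as an engineer would, in place of code of your own. Each camera call takes 0.05 s, during which the arm holds its last target. There are 200 camera calls.

## Working session

There is one attempt and no reset: what is moved stays moved. The work goes in short steps, each a Python script; the robot and the scene stay as the last script left them, time stands still between calls to the robot, and variables do not carry over. Pictures are saved under pics/ and viewed, at most 10 in all, crops included, and the job is handed in when it is done.

```bash
mkdir -p pics
cat > h.py <<'E'
from station import *
import numpy as np, cv2, pickle
from scipy.spatial.transform import Rotation as R
def grab(n):
    s=state(); f=grab_frame(n); f['s']=s; return f
def cam(f):
    # returns Rcw, origin in world (camera->world)
    if 'hand_eye' in f:
        H=np.array(f['hand_eye']); Rt=R.from_quat(f['s']['eef_rot']).as_matrix(); p=np.array(f['s']['ee_pos'])
        return Rt@H[:3,:3], Rt@H[:3,3]+p
    Rm=cv2.Rodrigues(np.array(f['rvec'],float))[0]; return Rm.T, -Rm.T@np.array(f['tvec'],float).ravel()
def K(f): return np.array([[f['fx'],0,f['cx']],[0,f['fy'],f['cy']],[0,0,1.]])
def rays(f,uv):
    uv=np.array(uv,float).reshape(-1,1,2)
    n=cv2.undistortPoints(uv,K(f),np.array(f['dist_coeffs'],float)).reshape(-1,2)
    Rc,o=cam(f); return o, np.c_[n,np.ones(len(n))]@Rc.T
def onz(f,uv,z):
    o,d=rays(f,uv); return o+d*((z-o[2])/d[:,2])[:,None]
def cloud(f):
    h,w=f['z_map'].shape; u,v=np.meshgrid(np.arange(w),np.arange(h))
    o,d=rays(f,np.c_[u.ravel(),v.ravel()]); return (o+d*f['z_map'].reshape(-1,1)).reshape(h,w,3)
def proj(f,P):
    Rc,o=cam(f); c=(np.atleast_2d(P)-o)@Rc
    return cv2.projectPoints(c,np.zeros(3),np.zeros(3),K(f),np.array(f['dist_coeffs'],float))[0].reshape(-1,2)
E
python3 - <<'E'
from h import *
for n in ("scene","top"):
    f=grab(n); pickle.dump(f,open(n+'.pkl','wb')); cv2.imwrite(f'pics/{n}0.png',cv2.resize(f['color'][:,:,::-1],(800,600)))
    print(n,cam(f)[1],f['fx'],(f['z_map']>0).mean())
print(state())
E
```

```text
scene [-116.81457702 -628.62592735  617.98874799] 383.03874124582467 0.9961344401041666
top [ 245.05257534   85.36997244 1372.02488885] 468.18976010623203 0.9959004720052084
{'time_s': 0.1, 'joints': array([-1.28020228,  0.53709634, -0.0044563 ,  1.53874338,  0.00261045,
        1.06734021, -0.07122163]), 'qvel': array([-0.00056962, -0.00140022, -0.00076461, -0.00157689, -0.00051974,
        0.00042784,  0.00176362]), 'effort': array([ 2.36765824e-03, -5.72078669e+01,  9.93679538e-01, -2.52228838e+01,
       -5.62183151e-02,  1.34685982e-02,  4.95703728e-05]), 'ee_pos': array([226.83767935, 608.54118422, 237.93476005]), 'eef_rot': array([ 1.77417639e-01,  9.84135334e-01, -7.86447284e-04, -8.23106835e-05]), 'ft_force': array([0.66909328, 0.18160823, 0.59224728]), 'torque': array([-0.01543418,  0.01155742,  0.02441956]), 'grip_force': 0.0, 'grip_width': 1.003044981485042}
```

View pics/scene0.png

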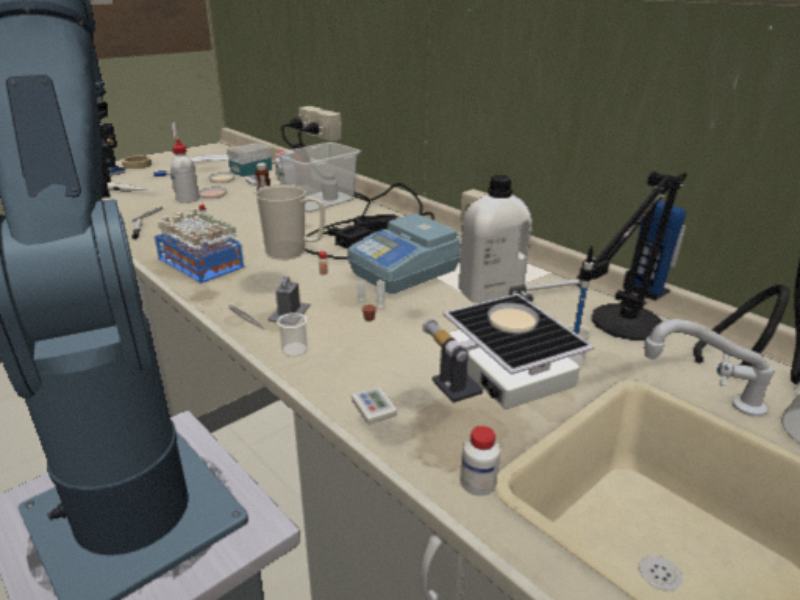

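View pics/top0.png

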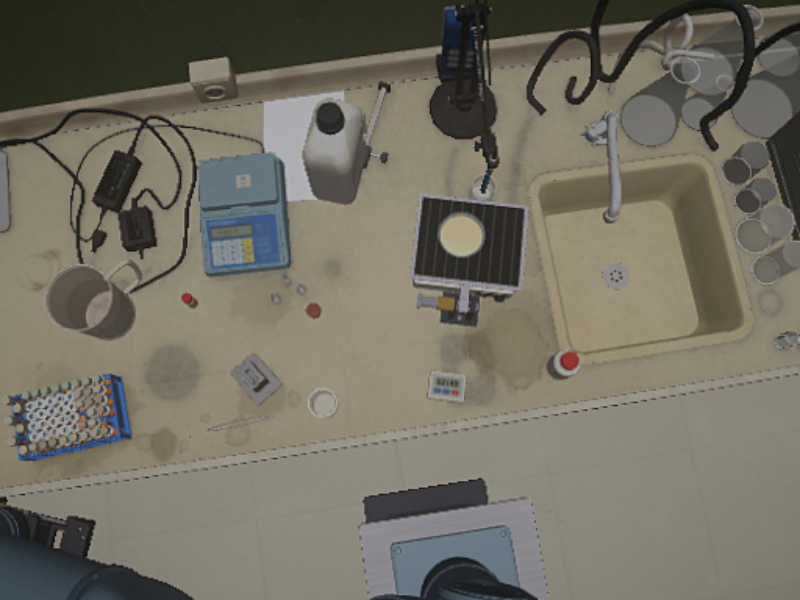

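The pictures show the mixer near (470,250) in the top view with the brass sleeve and head at about (430,301), the parking block at about (256,378), and the timer in front of the mixer. Now I'll measure from depth.

Run:
```python
from h import *
f=pickle.load(open('top.pkl','rb')); C=cloud(f)
def px(u,v): return C[int(v/1.5625),int(u/1.5625)].round(0)
for n,(u,v) in dict(dish=(461,235),head=(422,301),sleeve=(443,303),foot=(245,365),timer=(446,386),beaker=(322,403),table=(350,350),bottle=(570,362),vial=(187,298),stopper=(314,311)).items(): print(n,px(u,v))
Z=C[...,2]; X=C[...,0]; Y=C[...,1]
pl=px(470,270)
m=((Z>80)&(Z<115)&(np.hypot(X-pl[0],Y-pl[1])<220)).astype(np.uint8); 
n,l,st,ce=cv2.connectedComponentsWithStats(m); i=1+st[1:,4].argmax(); print(st[i])
pm=cv2.morphologyEx((l==i).astype(np.uint8),cv2.MORPH_OPEN,np.ones((25,25)))
c=max(cv2.findContours(pm,0,2)[0],key=cv2.contourArea)
w=onz(f,c.reshape(-1,2),90)[:,:2].astype(np.float32)
print('platform',cv2.minAreaRect(w))
h=px(256,378)
mm=(Z>25)&(np.hypot(X-h[0],Y-h[1])<70); print('holder',h,mm.sum()); P=C[mm]
print(np.percentile(P[:,2],[5,25,50,75,95,100]))
t=P[(P[:,2]>55)&(P[:,2]<68)]; k=P[P[:,2]>72]
for q in (t,k): print(len(q),cv2.minAreaRect(q[:,:2].astype(np.float32)),q.mean(0))
mm=(Z>3)&(Z<12)&(np.hypot(X-h[0],Y-h[1])<70);q=C[mm]; print('foot',cv2.minAreaRect(q[:,:2].astype(np.float32)),q.mean(0))
im=f['color'][:,:,::-1]
a=cv2.resize(im[165:225,250:350],(800,480),interpolation=2); b=cv2.resize(im[215:270,135:195],(600,550),interpolation=2)[:, :]
cv2.imwrite('pics/cm.png',np.vstack([cv2.resize(a,(500,300)),np.hstack([cv2.resize(b,(327,300)),np.zeros((300,173,3),np.uint8)])]))
```

```text
dish [ 632. -104.  107.]
head [525. -16.  92.]
sleeve [517. -51.  91.]
foot [463. 319.  64.]
timer [374. -38.  19.]
beaker [381. 193.   1.]
table [470. 127.   0.]
bottle [ 377. -256.   90.]
vial [605. 414.  57.]
stopper [550. 186.  27.]
[ 262  124   77   77 4307]Traceback (most recent call last):
  File "<stdin>", line 10, in <module>
ValueError: max() iterable argument is empty
```

Run:
```python
from h import *
f=pickle.load(open('top.pkl','rb')); C=cloud(f)
def px(u,v): return C[int(v/1.5625),int(u/1.5625)].round(0)
Z=C[...,2]; X=C[...,0]; Y=C[...,1]
pl=px(470,270)
m=((Z>80)&(Z<130)&(np.hypot(X-pl[0],Y-pl[1])<220)).astype(np.uint8); 
m=cv2.morphologyEx(m,cv2.MORPH_CLOSE,np.ones((7,7)))
pm=cv2.morphologyEx(m,cv2.MORPH_OPEN,np.ones((31,31)))
c=max(cv2.findContours(pm,0,2)[0],key=cv2.contourArea)
w=onz(f,c.reshape(-1,2),90)[:,:2].astype(np.float32)
print('platform',cv2.minAreaRect(w))
h=px(256,378)
mm=(Z>25)&(np.hypot(X-h[0],Y-h[1])<70); print('holder',h,mm.sum()); P=C[mm]
print(np.percentile(P[:,2],[5,25,50,75,95,100]))
t=P[(P[:,2]>55)&(P[:,2]<68)]; k=P[P[:,2]>72]
for q in (t,k): print(len(q),cv2.minAreaRect(q[:,:2].astype(np.float32)),q.mean(0))
mm=(Z>3)&(Z<12)&(np.hypot(X-h[0],Y-h[1])<70);q=C[mm]; print('foot',cv2.minAreaRect(q[:,:2].astype(np.float32)),q.mean(0))
im=f['color'][:,:,::-1]
a=cv2.resize(im[165:225,250:350],(800,480),interpolation=2); b=cv2.resize(im[215:270,135:195],(600,550),interpolation=2)[:, :]
cv2.imwrite('pics/cm.png',np.vstack([cv2.resize(a,(500,300)),np.hstack([cv2.resize(b,(327,300)),np.zeros((300,173,3),np.uint8)])]))
```

```text
platform ((620.7933959960938, -119.32582092285156), (199.41236877441406, 168.3482666015625), 78.8590316772461)
holder [435. 299.  82.] 213
[35.79181281 59.42917179 62.18396553 64.8167888  86.84802626 90.49942096]
140 ((444.83380126953125, 311.4294128417969), (47.533260345458984, 31.177743911743164), 32.291568756103516) [444.49752793 310.96613945  61.72243779]
40 ((438.4601745605469, 307.9671630859375), (26.7847957611084, 11.237953186035156), 32.72334671020508) [437.8480965  306.94070988  83.5292537 ]
foot ((433.45428466796875, 300.8160400390625), (138.83763122558594, 130.26718139648438), 32.02286148071289) [432.87674075 303.07906802   5.72783209]
```

View pics/cm.png

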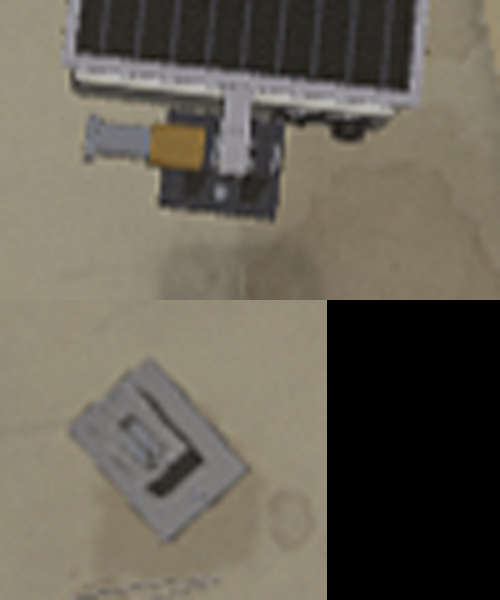

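The crop shows the brass sleeve and the head to the left of the lugs, and no pin end beyond the right lug. The block and coil sizes match those given (47x31 and 27x11 mm). Mixer yaw is about -11.1°, block yaw about 32.3°. Next is the push.

```bash
cat >> h.py <<'E'
YM=np.deg2rad(78.86-90); MC=np.array([620.8,-119.3,0.])
RM=R.from_euler('z',YM).as_matrix()
def mw(x,y,z): return RM@np.array([x,y,z])+MC
def tomix(p): return RM.T@(np.array(p)-MC)
def qd(deg):  # tool down, closing line at yaw deg
    a=np.deg2rad((deg+90)/2); return np.array([np.cos(a),np.sin(a),0,0])
E
python3 - <<'E'
from h import *
q=qd(np.rad2deg(YM))
movep(mw(-115,115,190),q); print(state()['joints'].round(2),state()['time_s'])
f=grab('wrist'); pickle.dump(f,open('w1.pkl','wb')); cv2.imwrite('pics/w1.png',f['color'][:,:,::-1])
set_gripper(0.0)
line_to(mw(-115,115,71),v=150)
print(state()['ee_pos'],state()['ft_force'],state()['time_s'])
r=line_to(mw(-115,30,71),v=25,max_force=12)
s=state(); print(r,tomix(s['ee_pos']),RM.T@s['ft_force'],s['time_s'])
pause(0.3); s=state(); print(tomix(s['ee_pos']),RM.T@s['ft_force'],s['time_s'])
E
```

```text
[-0.54  0.44  0.54  1.92 -0.29  0.86 -0.04] 2.475
[530.83166036  15.62108707  71.67795819] [-0.24475643 -0.23739497  0.12192912] 4.7667
True [-115.61233292   73.88242312   70.67112794] [0.1423374  1.70825526 1.60042547] 6.5583
[-117.03762161   74.19637543   70.06372803] [ 0.21314268  0.70198104 -0.03768951] 6.8583
```

View pics/w1.png

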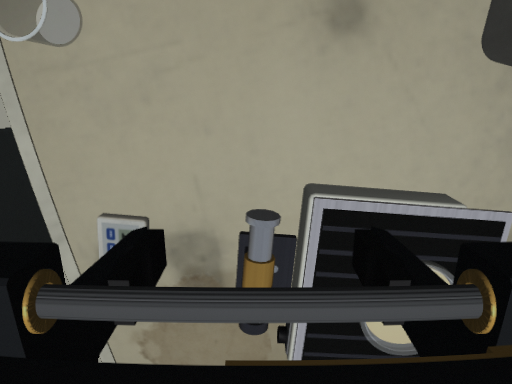

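The wrist view shows the head (262,217), the shank and the sleeve (258,275). The pin line is centred under the tool. The stop at y=74 is above the home range (30–56 plus 9), so it was only breakaway; I'll keep pushing slower.

Run:
```python
from h import *
for i in range(4):
    r=line_to(mw(-115,25,71),v=15,max_force=15)
    s=state(); y=tomix(s['ee_pos'])[1]; print(r,tomix(s['ee_pos']).round(1),(RM.T@s['ft_force']).round(1),s['time_s'])
    if i and abs(y-yo)<1.5: break
    yo=y
```

```text
True [-117.3   74.    70. ] [0.4 1.9 0.9] 7.8583
True [-117.5   74.1   69.8] [-0.4  2.   0.8] 8.8
```

Run:
```python
from h import *
f=grab('wrist'); pickle.dump(f,open('w2.pkl','wb')); a=f['color'][:,:,::-1]
g=grab('scene'); b=g['color'][:,:,::-1]; 
u,v=proj(g,mw(-115,40,80))[0].astype(int); print(u,v)
b=cv2.resize(b[v-45:v+45,u-60:u+60],(512,384),interpolation=2)
t=grab('top'); pickle.dump(t,open('t2.pkl','wb'));c=t['color'][:,:,::-1];u,v=proj(t,mw(-115,20,80))[0].astype(int)
c=cv2.resize(c[v-35:v+25,u-50:u+50],(500,300),interpolation=2)
cv2.imwrite('pics/s2.png',np.vstack([np.hstack([cv2.resize(a,(400,300)),cv2.resize(b,(400,300))]),np.hstack([c,np.zeros((300,300,3),np.uint8)])]))
```

```text
284 217
```

View pics/s2.png

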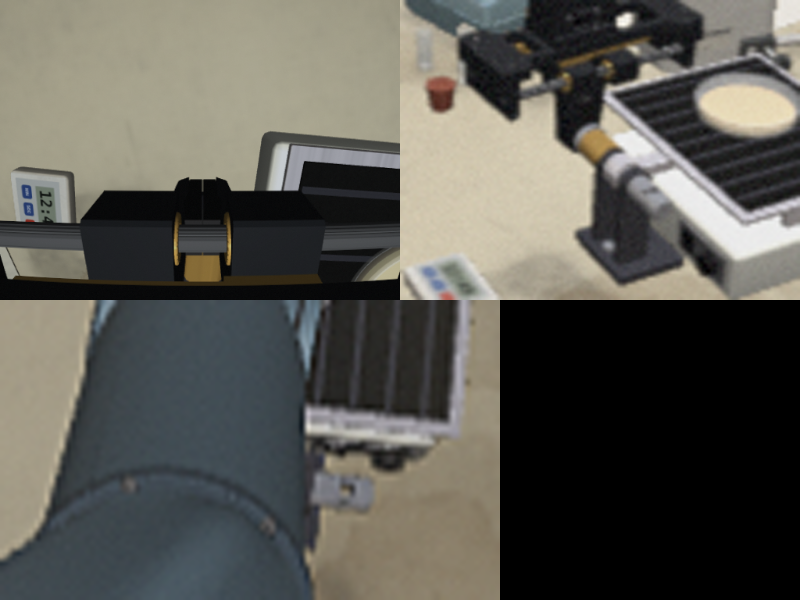

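The pin's free end now stands out on the -y side, its cross hole visible in the top crop at (347,490), and the head sits on the sleeve. I'll measure the hole from the top view and from the wrist camera.

```bash
cat >> h.py <<'E'
def darkblob(f,P,rad,thr):
    u,v=proj(f,P)[0]; g=cv2.cvtColor(f['color'],cv2.COLOR_RGB2GRAY)
    x0,y0=int(u-rad),int(v-rad); c=g[y0:y0+2*rad+1,x0:x0+2*rad+1]
    n,l,st,ce=cv2.connectedComponentsWithStats((c<thr).astype(np.uint8))
    return (u,v),[(int(s[4]),(e+[x0,y0])) for s,e in zip(st[1:],ce[1:])]
E
python3 - <<'E'
from h import *
t=pickle.load(open('t2.pkl','rb')); u,v=proj(t,mw(-115,20,80))[0].astype(int)
print('top hole',tomix(onz(t,[[347/5+u-50,190/5+v-35]],90)[0]).round(1))
g=cv2.cvtColor(t['color'],cv2.COLOR_RGB2GRAY); a,b=int(347/5+u-50),int(190/5+v-35); print(g[b-6:b+7,a-8:a+9])
s=state();p=tomix(s['ee_pos'])
line_to(mw(-115,p[1]+20,71),v=100)
f=pickle.load(open('w2.pkl','rb')); H=np.array(f['hand_eye']); print(H.round(3))
line_to(mw(-115,p[1]+20,210),v=250)
q=qd(-101.1)
# camera straight over hole guess
hole=mw(-115,-40,90); Rt=R.from_quat(q).as_matrix()
Rc=Rt@H[:3,:3]; d=Rc[:,2]; co=Rt@H[:3,3]; k=-(co[2]+230-90)/d[2]
tcp=hole-co-d*k; tcp[2]=230; print('tcp',tcp,d,k)
movep(tcp,q); pause(.3); f=grab('wrist'); pickle.dump(f,open('w3.pkl','wb')); cv2.imwrite('pics/w3.png',f['color'][:,:,::-1])
print(proj(f,hole),state()['time_s'],state()['joints'].round(2))
E
```

```text
top hole [-122.5  -33.5   90. ]
[[ 58  57  51  64 160 148 141 140 138 139 136 137 142  69  24  33  48]
 [ 52  55  52  76 139 142 136 134 135 134 132 135 138  98  61  45  27]
 [ 57  63  92 100 107 129 132 125 126 127 118 130 132 142 119 103  91]
 [ 58  69 134 127 119 110 127 102 112 114  98 122 118 127 137 140 140]
 [ 55  68 131 125 123 125 129  89 100 107 128 123 118 115 134 135 134]
 [ 53  75 128 121 120 121 124  82  74  57 129 124 122 126 136 133 134]
 [ 52  98 126 120 122 121 121 125 124  72 127 127 123 125 133 132 130]
 [ 51 110 128 124 122 123 115 113 117 109 126 126 124 124 133 126 125]
 [ 54  93 106 112 108 108 103  80  92 115 121 124 117 120 129 123 125]
 [ 45  57  57 111 110 108  95 100 107 105 104 107 101 120 124 122 126]
 [ 41  57  67 148 139 138 113 117 119 120 107 101 109 127 124 127 125]
 [ 54  54  70 144 134 134 134 135 135 133 136 136 132 126 128 126 126]
 [ 60  52  69 142 132 134 133 132 133 128 128 130 129 128 129 127 128]]
[[-0.00000e+00 -9.63000e-01 -2.70000e-01  7.06270e+01]
 [ 1.00000e+00 -0.00000e+00  0.00000e+00 -6.18000e-01]
 [-1.00000e-03 -2.70000e-01  9.63000e-01 -1.46183e+02]
 [ 0.00000e+00  0.00000e+00  0.00000e+00  1.00000e+00]]
tcp [ 509.69479002 -138.66910417  230.        ] [-0.26536818  0.05158188 -0.96276635] 297.2510074256478
[[260.1017625  186.73369137]] 11.4083 [-0.54  0.49  0.96  1.91 -0.48  0.99 -1.13]
```

View pics/w3.png

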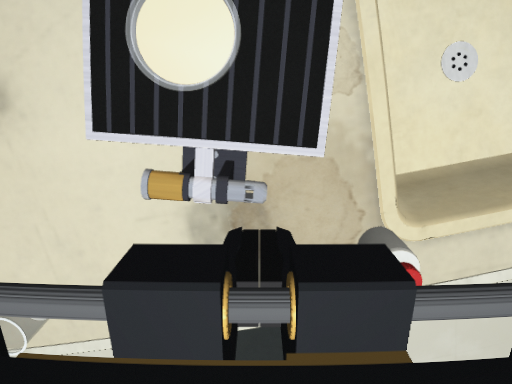

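The wrist view shows the pin home: head at (146,185), brass sleeve (168,186), lugs (204,188), hole near (249,191), free end (267,192). The platform edge tilts slightly, so my mixer yaw is off by a few degrees; I'll refine it.

Run:
```python
from h import *
f=pickle.load(open('w3.pkl','rb'))
print('edge',e:=onz(f,[[88,138],[322,156]],90),np.rad2deg(np.arctan2(*(e[0]-e[1])[:2][::-1])))
p=onz(f,[[144,185],[249,191],[267,192]],80); print(p, np.rad2deg(np.arctan2(*(p[0]-p[2])[:2][::-1])))
b=onz(f,[[249,191]],90);print(b, np.linalg.norm(p[0]-p[2]))
im=f['color'][:,:,::-1][160:215,130:280]; cv2.imwrite('pics/w3c.png',cv2.resize(im,(750,275),interpolation=2))
t=pickle.load(open('top.pkl','rb')); C=cloud(t)
# platform rect from colour: dark stripes plus rim, via depth>85 & <100, corners
Z=C[...,2];m=((Z>84)&(Z<98)&(abs(C[...,0]-620)<130)&(abs(C[...,1]+119)<130)).astype(np.uint8)
m=cv2.morphologyEx(m,cv2.MORPH_CLOSE,np.ones((5,5)));c=max(cv2.findContours(m,0,2)[0],key=cv2.contourArea)
full=np.zeros_like(m);cv2.drawContours(full,[c],-1,1,-1);full=cv2.morphologyEx(full,cv2.MORPH_OPEN,cv2.getStructuringElement(2,(35,35)))
c=max(cv2.findContours(full,0,2)[0],key=cv2.contourArea)
print(cv2.minAreaRect(onz(t,c.reshape(-1,2),90)[:,:2].astype(np.float32)),full.sum())
```

```text
edge [[ 570.51364881   -0.90447946   90.        ]
 [ 516.6841     -192.89423418   90.        ]] 74.33771502634305
[[ 519.21258047  -33.35208648   80.        ]
 [ 495.54447289 -125.28699187   80.        ]
 [ 491.52742817 -140.98045401   80.        ]] 75.57458999669021
[[ 498.31572109 -126.13903814   90.        ]] 111.13205277720833
((620.9816284179688, -119.42539978027344), (205.22186279296875, 166.76873779296875), 74.72146606445312) 3655
```

View pics/w3c.png

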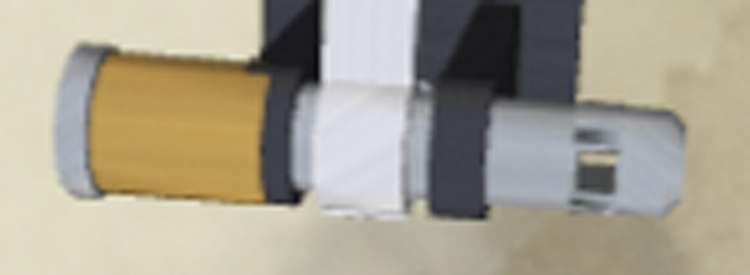

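```bash
sed -i 's/^YM=.*/YM=np.deg2rad(74.72-90); MC=np.array([621.0,-119.4,0.])/' h.py
python3 - <<'E'
from h import *
f=pickle.load(open('w3.pkl','rb'))
def c(x,y): return [130+x/5-.4,160+y/5-.4]
for n,uv,z in (('axis@hole',c(597,158),80),('hole mouth',c(597,160),88),('axis head outer',c(60,120),80),('head rim end',c(75,120),80),('free end',c(685,163),80),('-y lug outer',c(490,150),84),('+y lug outer',c(266,135),84)):
    p=onz(f,[uv],z)[0]; print(n,p.round(1),tomix(p).round(1))
t=pickle.load(open('t2.pkl','rb')); u,v=proj(t,[498,-126,90])[0]; print('top px',u,v)
g=cv2.cvtColor(t['color'],cv2.COLOR_RGB2GRAY); a,b=int(round(u)),int(round(v)); print(a,b); print(g[b-8:b+9,a-9:a+10])
h=np.array([444.8,311.4]); print(h-7.5*np.array([np.cos(np.deg2rad(32.3)),np.sin(np.deg2rad(32.3))]))
E
```

```text
axis@hole [ 495.4 -125.2   80. ] [-119.7  -38.8   80. ]
hole mouth [ 497.2 -125.9   88. ] [-117.7  -38.9   88. ]
axis head outer [520.9 -31.6  80. ] [-119.7   58.4   80. ]
head rim end [520.4 -34.3  80. ] [-119.5   55.6   80. ]
free end [ 491.4 -140.6   80. ] [-119.4  -54.6   80. ]
-y lug outer [ 501.5 -107.3   84. ] [-118.4  -19.8   84. ]
+y lug outer [511.9 -68.8  84. ] [-118.6   20.    84. ]
top px 310.29185661846384 195.79573780107154
310 196
[[ 59  49  98  50  58  52  20  73  56  54  27  28  24  31  64  82  88  84
  126]
 [ 58  50  78  53  75  73  71  68  38  19  69  78  75  74  56  39  27  32
   41]
 [ 57  52  61  58  55  67 139 134 107  87 126 129 127 126 113  61  31  38
   53]
 [ 58  54  58  57  51  64 160 148 141 140 138 139 136 137 142  69  24  33
   48]
 [ 59  53  52  55  52  76 139 142 136 134 135 134 132 135 138  98  61  45
   27]
 [ 58  52  57  63  92 100 107 129 132 125 126 127 118 130 132 142 119 103
   91]
 [ 57  52  58  69 134 127 119 110 127 102 112 114  98 122 118 127 137 140
  140]
 [ 61  51  55  68 131 125 123 125 129  89 100 107 128 123 118 115 134 135
  134]
 [ 59  52  53  75 128 121 120 121 124  82  74  57 129 124 122 126 136 133
  134]
 [ 58  54  52  98 126 120 122 121 121 125 124  72 127 127 123 125 133 132
  130]
 [ 58  53  51 110 128 124 122 123 115 113 117 109 126 126 124 124 133 126
  125]
 [ 58  53  54  93 106 112 108 108 103  80  92 115 121 124 117 120 129 123
  125]
 [ 59  50  45  57  57 111 110 108  95 100 107 105 104 107 101 120 124 122
  126]
 [ 57  47  41  57  67 148 139 138 113 117 119 120 107 101 109 127 124 127
  125]
 [ 60  50  54  54  70 144 134 134 134 135 135 133 136 136 132 126 128 126
  126]
 [ 59  53  60  52  69 142 132 134 133 132 133 128 128 130 129 128 129 127
  128]
 [ 58  54  58  53  68 142 131 131 131 132 130 121 122 124 125 125 128 126
  127]]
[438.46053625 307.39235738]
```

The hole reads about (497,-126) in both views, at mixer y ≈ -39. Now I'll look at the clip from the wrist camera before grasping it.

Run:
```python
from h import *
q=qd(-57.7); H=np.array(pickle.load(open('w3.pkl','rb'))['hand_eye'])
set_gripper(0.4)
coil=np.array([438.4,307.6,80]); Rt=R.from_quat(q).as_matrix(); d=(Rt@H[:3,:3])[:,2]; co=Rt@H[:3,3]; k=-(co[2]+200-80)/d[2]
tcp=coil-co-d*k; tcp[2]=200
line_to(np.r_[state()['ee_pos'][:2],200],v=250) if abs(state()['ee_pos'][2]-200)>60 else None
movep(tcp,q); pause(.3); f=grab('wrist'); pickle.dump(f,open('w4.pkl','wb'))
print(state()['time_s'],state()['joints'].round(2),state()['grip_width'])
C=cloud(f); P=C[(f['z_map']>0)]; P=P[np.hypot(P[:,0]-438,P[:,1]-308)<45]
for lo,hi in ((70,79),(79,96),(57,66)):
    Q=P[(P[:,2]>lo)&(P[:,2]<hi)]; print(lo,len(Q),cv2.minAreaRect(Q[:,:2].astype(np.float32)),Q.mean(0).round(1))
print(np.percentile(P[:,2],[50,90,99,100]))
c=f['color'][:,:,::-1]; u,v=proj(f,coil)[0].astype(int); print(u,v)
cv2.imwrite('pics/w4c.png',cv2.resize(c[v-60:v+60,u-80:u+80],(640,480),interpolation=2))
```

```text
14.0917 [-1.31  0.52  0.83  1.9  -0.47  0.93 -1.26] 0.39978512572541175
70 38 ((444.6672668457031, 315.32470703125), (5.251822471618652, 11.35892391204834), 36.34722137451172) [445.  316.1  75.8]
79 395 ((436.2178955078125, 310.0216979980469), (25.213436126708984, 11.206464767456055), 32.31411361694336) [437.5 310.7  85. ]
57 1465 ((442.17364501953125, 314.0020446777344), (46.09952163696289, 30.722766876220703), 32.623172760009766) [445.4 315.6  62. ]
[281.52060562 299.5824922  301.86243871 303.51454653]
258 189
```

View pics/w4c.png

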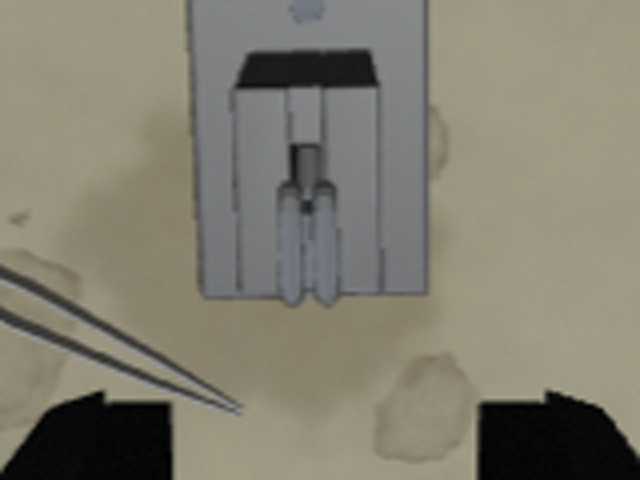

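The crop shows the coil (308,250) at the near end of the block's slot, bow leg towards the top, fingers open and clear. Wrist and top camera differ by 3 mm along the closing line, so I'll centre by touch and then grip.

Run:
```python
from h import *
q=qd(-57.5); Rt=R.from_quat(q).as_matrix(); ty=Rt[:,1]; tx=Rt[:,0]
set_gripper(0.36)
c=np.array([437.3,308.8,0]); z=66
movep(c+[0,0,150],q); line_to(c+[0,0,100],v=200)
r=line_to(c+[0,0,z],v=60,max_force=4); s=state(); print(r,s['ee_pos'],s['ft_force'],s['time_s'])
assert not r
base=c+[0,0,z]; e=[]
for sg in (1,-1):
    r=line_to(base+sg*14*ty,v=18,max_force=2.5); s=state(); e.append((np.array(s['ee_pos'])-base)@ty); print(r,e[-1],s['ft_force'].round(1),s['time_s'])
    line_to(base,v=40)
mid=sum(e)/2; print('mid',mid, 'gap',e[0]-e[1], s['grip_width']*88-12)
```

```text
False [437.44975096 308.65161597  65.96709193] [ 0.5546608  -0.08978199 -0.35299431] 15.7917
True 11.058417575827116 [ 0.2  1.  -0.3] 16.4083
True -11.13325515540518 [ 0.7  0.4 -0.8] 17.4583
mid -0.037418789789032125 gap 22.191672731232295 19.532547266488987
```

Touch gives the midpoint exactly at the averaged position. Gripping, lifting and hovering over the hole.

Run:
```python
from h import *
set_gripper(0.0); s=state(); print('w',s['grip_width']*88,s['grip_force'],s['time_s'])
p=np.array(s['ee_pos']); line_to(p+[0,0,60],v=80); line_to(p+[0,0,140],v=200)
s=state(); print(s['ft_force'],s['grip_width']*88)
q=qd(np.rad2deg(YM)-90)
movep(mw(-117,-39,200),q); line_to(mw(-117,-39,157),v=120); pause(.3)
s=state();f=grab('wrist'); pickle.dump(f,open('w5.pkl','wb')); print(s['ee_pos'],tomix(s['ee_pos']),s['time_s'],s['ft_force'])
u,v=proj(f,mw(-117,-39,95))[0].astype(int); print(u,v)
c=f['color'][:,:,::-1]; cv2.imwrite('pics/w5c.png',cv2.resize(c[v-50:v+50,u-65:u+65],(780,600),interpolation=2))
```

```text
w 11.81802496403706 29.99991359654814 18.3167
[-0.37223372  0.60435829 -1.29820807] 11.635060034307157
[ 498.25138157 -126.20934313  157.51153732] [-116.6148802   -38.91735086  157.51153732] 22.1917 [-0.16863621  0.59318009 -0.86488934]
260 204
```

View pics/w5c.png

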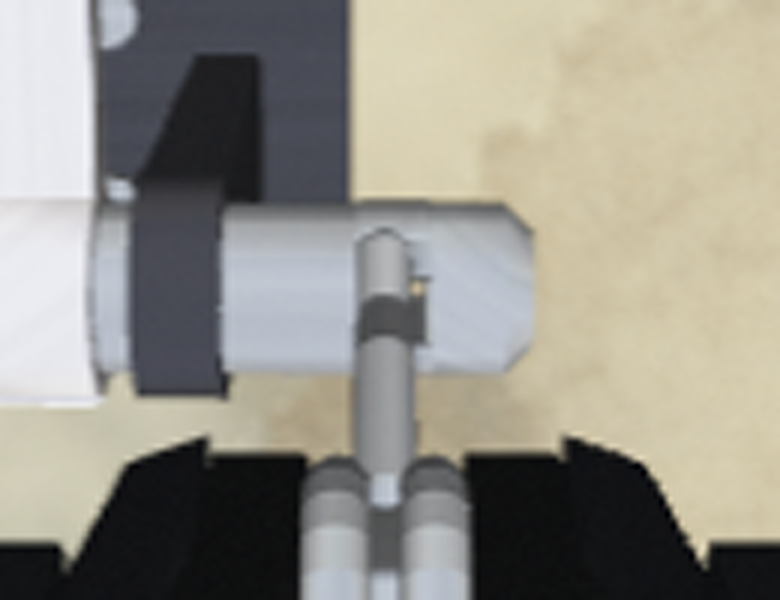

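The view shows the leg over the pin, with its lower end around (385,235) and the hole's right edge at 428 (centre about 397). The leg must go about 1.4 mm towards -y. Next I'll check x by projection.

Run:
```python
from h import *
f=pickle.load(open('w5.pkl','rb')); s=f['s']; T=np.array(s['ee_pos']); ex=RM[:,0]
def cr(P): u,v=proj(f,P)[0]; return ((u-195)*6,(v-154)*6)
print('cx',f['cx'],f['cy'],f['fx'])
for n,P in (('coilbottom',T+[0,0,-4]),('bow0 z-19',T+14*ex+[0,0,-19]),('bow8.5 z-29',T+8.5*ex+[0,0,-29]),('bowtip',T+15*ex+[0,0,-39]),('legtip',T+[0,0,-57]),('pin axis -115',mw(-115,-40,80)),('hole top -115',mw(-115,-40,90)),('hole bottom -115',mw(-115,-40,70)),('free end',mw(-115,-55.5,80))): print(n,np.round(cr(P)))
# wrist px to pin axis: silhouette 203..375 at x~450
p=onz(f,[[195+450/6,154+289/6]],80)[0]; print('pin axis',tomix(p).round(2))
for yy,z in ((228,90),(320,90),(285,90)): print(yy,tomix(onz(f,[[195+397/6,154+yy/6]],z)[0]).round(2))
```

```text
cx 258.83021712956645 188.60568889715483 343.128063245364
coilbottom [397. 531.]
bow0 z-19 [396. 304.]
bow8.5 z-29 [396. 328.]
bowtip [395. 227.]
legtip [394. 317.]
pin axis -115 [403. 246.]
hole top -115 [404. 272.]
hole bottom -115 [402. 222.]
free end [539. 246.]
pin axis [-120.13  -45.4    80.  ]
228 [-109.98  -39.27   90.  ]
320 [-120.47  -39.29   90.  ]
285 [-116.45  -39.28   90.  ]
```

The seen bow tip (row 230) matches the projection (227), so the grasp is as planned. The pin axis is at mixer x ≈ -119.7 in the same view, so I aim at (-119.6, -40.4) and feel for the hole.

```bash
cat > feel.py <<'E'
from h import *
X,Y=-119.6,-40.4
for dx,dy in [(0,0),(0,-1.3),(0,1.3),(1.5,0),(-1.5,0),(1.5,-1.3),(1.5,1.3),(-1.5,-1.3),(-1.5,1.3),(3,0),(0,-2.6),(0,2.6)]:
    line_to(mw(X+dx,Y+dy,152),v=60)
    r=line_to(mw(X+dx,Y+dy,139),v=20,max_force=3); s=state(); t=tomix(s['ee_pos'])
    print(dx,dy,r,t.round(2),(RM.T@s['ft_force']).round(1),round(s['time_s'],2),flush=True)
    if t[2]<142: break
    if s['time_s']>42: break
E
python3 feel.py
```

```text
0 0 False [-119.03  -40.42  139.19] [ 3.2 -1.1 -0. ] 23.29
```

The leg dropped into the hole on the first try. Ease the side force, then press on.

Run:
```python
from h import *
X,Y=-118.9,-40.4
line_to(mw(X,Y,139),v=10)
def rep(r): s=state(); t=tomix(s['ee_pos']); F=RM.T@s['ft_force']; print(r,t.round(2),F.round(1),round(s['grip_width']*88,1),round(s['time_s'],2),flush=True); return t,F
rep(0)
for z in (129,122,116,112,108,105,102,99):
    r=line_to(mw(X,Y,z),v=18,max_force=9); t,F=rep(r)
    if r or abs(F[2])>11: break
    X+=np.clip(0.15*F[0],-.5,.5) if abs(F[0])>2 and z>118 else 0
```

```text
0 [-118.78  -40.43  139.08] [ 2.   0.3 -0.5] 11.7 23.54
False [-118.86  -40.39  128.96] [ 3.6  0.5 -0.5] 11.8 24.25
False [-118.68  -40.37  121.79] [ 2.6  0.3 -0.8] 11.6 24.79
False [-117.95  -40.45  115.96] [ 2.  -0.2  1.1] 11.8 25.27
False [-117.67  -40.39  111.93] [ 4.9  0.2 -1. ] 11.8 25.65
False [-117.9   -40.31  107.76] [ 4.6  0.5 -0.4] 11.5 26.02
False [-118.58  -40.22  104.48] [ 5.6  0.5 -4.7] 12.3 26.34
False [-118.85  -40.38  101.49] [ 3.4 -0.4 -6. ] 11.9 26.66
False [-118.52  -40.43   98.89] [ 1.3 -0.2 -0.9] 11.7 26.98
```

The force rose and then dropped at z=99, as a snap would. Release gently, back off upwards, and check the coil's height by depth.

Run:
```python
from h import *
set_gripper(0.3); pause(.2); s=state(); print(s['grip_width']*88,tomix(s['ee_pos']).round(2),s['ft_force'].round(1))
p=np.array(s['ee_pos']); line_to(p+[0,0,40],v=80); 
line_to(p+[0,0,110],v=200); pause(.3)
f=grab('wrist'); pickle.dump(f,open('w6.pkl','wb')); g=grab('scene'); pickle.dump(g,open('s6.pkl','wb')); print(state()['time_s'])
C=cloud(f); Q=C.reshape(-1,3); m=(Q-MC)@RM; k=(abs(m[:,0]+118)<25)&(abs(m[:,1]+40)<11)&(f['z_map'].ravel()>0)&(m[:,2]<150)
print('top z',np.sort(m[k,2])[-40::8].round(1)); t=m[k&(m[:,2]>106)]; print(len(t),t.min(0).round(1),t.max(0).round(1),t.mean(0).round(1))
k2=(abs(m[:,0]+118)<10)&(abs(m[:,1]+29)<3); print('pin top z ref',np.percentile(m[k2,2],[50,95]).round(1))
a=f['color'][:,:,::-1]; u,v=proj(f,mw(-118,-40,100))[0].astype(int); a=cv2.resize(a[max(v-50,0):v+50,u-65:u+65],(400,300),interpolation=2)
b=g['color'][:,:,::-1]; u,v=proj(g,mw(-118,-40,90))[0].astype(int); b=cv2.resize(b[v-30:v+30,u-40:u+40],(400,300),interpolation=2)
cv2.imwrite('pics/s6.png',np.hstack([a,b]))
```

```text
26.370840417616318 [-118.04  -40.42   98.99] [ 0.1 -0.2 -0.1]
29.1417
top z [115.6 115.7 115.8 116.1 116.4]
475 [-130.9  -44.   106. ] [-105.9  -32.2  117. ] [-116.9  -38.3  112.5]
pin top z ref [ 89.  250.5]
```

View pics/s6.png

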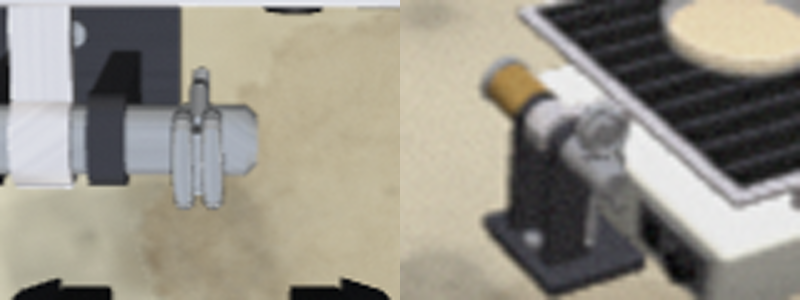

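The last view shows the clip upright in the hole with the bow on the pin's back side. The coil's top is at z ≈ 117, so the origin is about 3.5 mm below the axis. It settled freely after release, so it has snapped in.

```bash
python3 -c "
from h import *
print(job_done(), state()['time_s'])"
```

```text
the job is handed in; nothing more can be done
the job is handed in; nothing more can be done
```

The job is handed in at about 29 s of the 69 s allowed: the lock pin is home on its sleeve, and the clip is through the cross hole with its bow snapped over the pin and released. I judged the snap from the force drop and the clip settling about 3.5 mm below the axis. The hand-in gave no verdict.

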